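# Build the sieve stack on the shaker

### The arm

A 6-joint arm with a two-finger parallel gripper is mounted at the origin on a cart in front of the work surface, level with it; the furniture and walls round the work are solid. World frame = base frame: x ahead of the robot, y to its left, z up, the work surface at z = 0. Lengths are in m, angles in rad, forces in N, time in s.
With the tool pointing down it reaches from about 0.35 to 0.975 m from the base axis. Payload 4.9 kg.
Tool frame: the origin (TCP) lies midway between the tips of the shut fingers; the grasp point (between the pads) lies 19 mm behind it; z points along the fingers, y is the line along which they close (so a half turn about z gives the same grasp; the last joint's range is limited). The gripper opens to 85 mm and grips with 20 to 120 N. Pads are 22 mm wide; open, the fingers measure 114 mm over their backs; the gripper's body (76 mm by 85 mm) begins 54 mm behind the grasp point. The pads swing forward as they close: fully open they stand 13 mm farther back than shut.
Start: joints at [-1.439, 0.053, 1.613, -0, 1.476, -0.119], TCP at [0.155, -0.605, 0.231] pointing down, gripper open.
Joint ranges: [-3.01, 3.01], [-1.01, 2.22], [0.06, 2.58], [-1.02, 4.17], [0.09, 2.62], [-3.14, 3.14]. Speed limits (rad/s): [2.57, 2.57, 3.14, 3.14, 3.14, 3.14].

### API

Orientations are given as a rotation vector (axis times angle).
In Python, from station import ctrl, optics, job gives the robot as it stands.
- The arm moves only by the shell command python3 -m jog 'ROWS' [OPENING] [FORCE]. ROWS is JSON, a list of rows, each a list of 2 entries, a list of its own where there are three numbers: the shift along the tool's x, y, z in m, then the turn, a rotation vector about the tool's x, y, z in rad. A call has 1 to 5 rows; each row is the pose to reach, as a shift and turn from the pose commanded when the call began, along the tool's axes at that moment; what a row does not reach only later rows make up. A row lasts 1/10 s, in which the tool goes at most 50 mm and 8.59 degrees, less where a joint would pass 70% of its speed; a pose out of reach is approached as far as the arm can. A call with a gripper value outside its range is refused whole. OPENING is the opening, from 0 (shut) to 1 (fully open), set as the call begins (- or left out, the last holds). The fingers move at their own pace and stop on an object; FORCE is the grip in N (left out, the last holds). Time passes only in rows, so rows that repeat a pose let the fingers close. It gives the time, the measured TCP pose, the force, the opening and the grip force at its end, in the units of the state.
- ctrl.get_obs(): the state, without advancing time (a new reading comes with each control period).
- optics.get_image(name): name is "scene" or "top" or "wrist"; returns a dict with "image" (400x640x3 uint8, blue, green, red), "fx", "fy", "cx", "cy" (pixels), "D" ([k1, k2, p1, p2, k3] as OpenCV has them; the pictures are not rectified), "rvec" (rotation vector, rad) and "tvec" (3), from world to camera coordinates, as OpenCV has them; the wrist camera has in their place "mount" (4x4, takes a point from camera to tool coordinates, whose origin is the TCP and whose axes are the flange's). Camera axes: x right, y down, z forward; pixel columns grow to the right and rows downward; lengths in m; the calibration is good to about 2 mm. A picture is of the moment at which its call begins: read the wrist's pose just before it. There is no depth.
- job.finish_job(): hands the job in; it is judged then, once.
The state is a dict: "t": time; "q": joint angles; "dq": joint speeds; "effort": joint torques, N m; "tool_pos": TCP position; "tool_rot": TCP orientation; "contact_force": force on the tool from outside, world axes, zero at the start; "wrist_torque": the same for the moment, N m; "opening": finger opening in m; "grip_force": force on a finger pad.
Only numpy, scipy, OpenCV 4.12 (cv2) and the standard library are available. Lean on these libraries where they do the work, as an engineer would, in place of code of your own. Each camera call takes 0.05 s, during which the arm holds its last target. There are 200 camera calls.

### The job

Set up the sieve stack on the shaker, one part at a time from the bottom up: the steel pan into the shaker's ring, the fine sieve with the blue rim on the pan, the coarse sieve with the yellow rim on that, and the lid with the black knob on top, each upright and fully seated. The sieve with the red rim is a spare: leave it, the sample cup, the roll of tape and the timer where they are.

Things in the scene. Friction and masses are not known exactly. Their poses are not given: they have to be found in the camera images.
- shaker: Fixed white box 120 x 120 x 42 mm with a grey front panel; centred on its top a grey ring with a black floor, 62 mm outside, 54 mm inside, its rim 52 mm above the origin. Origin: centre of the underside, below the ring's centre, z up. The pan's foot goes into the ring until its shoulder meets the rim: the pan's origin is then 44 mm above this one's.
- pan: Receiving pan, all bare steel, no coloured rim, no mesh; 60 mm across, 38 mm high, open top 54 mm across and 27 mm deep; foot below 48 mm across (42 at its tip), 8 mm high, then a shoulder; smooth outer wall above it to grip. The next part's foot drops into the open top until its shoulder meets the rim, its origin 30 mm above this one's. Loose, 0.09-0.18 kg. Origin: centre of the foot's underside, z up.
- fine_sieve: Fine sieve: steel, upper half of the wall blue, fine wire mesh inside; 60 mm across, 38 mm high, open top 54 mm across and 27 mm deep; foot below 48 mm across (42 at its tip), 8 mm high, then a shoulder; smooth outer wall above it to grip. The next part's foot drops into the open top until its shoulder meets the rim, its origin 30 mm above this one's. Loose, 0.08-0.15 kg. Origin: centre of the foot's underside, z up.
- coarse_sieve: Coarse sieve: steel, upper half of the wall yellow, coarse wire mesh inside; 60 mm across, 38 mm high, open top 54 mm across and 27 mm deep; foot below 48 mm across (42 at its tip), 8 mm high, then a shoulder; smooth outer wall above it to grip. The next part's foot drops into the open top until its shoulder meets the rim, its origin 30 mm above this one's. Loose, 0.08-0.15 kg. Origin: centre of the foot's underside, z up.
- spare_sieve: Spare sieve: steel, upper half of the wall red, medium wire mesh inside; 60 mm across, 38 mm high, open top 54 mm across and 27 mm deep; foot below 48 mm across (42 at its tip), 8 mm high, then a shoulder; smooth outer wall above it to grip. The next part's foot drops into the open top until its shoulder meets the rim, its origin 30 mm above this one's. Loose, 0.08-0.15 kg. Origin: centre of the foot's underside, z up.
- lid: Steel lid, disc 60 mm across and 6 mm thick (8 to 14 mm above the origin) with an upright black knob 20 mm across, 24 mm high (14 to 38 mm above the origin) to grip; foot below 48 mm across (42 at its tip), 8 mm high, then a shoulder; loose, 0.06-0.13 kg. Origin: centre of the foot's underside, z up.
- sample_cup: Bystander: white sample cup with a red screw lid, 56 mm across, 65 mm high, loose. Origin at the centre of its underside, z up.
- tape_roll: Bystander: roll of yellow tape lying flat, 76 mm across, 18 mm high, loose. Origin at the centre of its underside, z up.
- timer: Bystander: small white timer lying flat, 62 x 62 x 18 mm, loose. Origin at the centre of its underside, z up.
Things that resemble listed ones, but are neither listed nor needed, are in the scene too. Leave any pink or purple look-alike of the fine_sieve alone. Leave any pink look-alike of the pan alone.

How it is judged:
By the outcome, as a careful person would: the job done as asked, in the order asked, and still so for the second after the job is handed in, with the robot touching nothing.
It also fails if it takes over 106 s, if anything falls off the work surface, if the arm or the gripper's body presses on something with over 40 N, if the wrist force passes 120 N, or if a joint passes its speed limit or range.

## Working session

There is one attempt and no reset: what is moved stays moved. The work goes in short steps, Python scripts to look and compute and a shell command to move; the robot and the scene stay as the last step left them, time stands still between calls to the robot, and variables do not carry over. Pictures are saved under pics/ and viewed, at most 14 in all, crops included, and the job is handed in when it is done.

```bash
ls; mkdir -p pics
python3 - <<'E'
from station import ctrl, optics, job
import cv2,numpy as np
o=ctrl.get_obs(); print(o)
for n in("scene","top"):
    d=optics.get_image(n); cv2.imwrite(f"pics/{n}0.png",d["image"]); print({k:v for k,v in d.items() if k!="image"})
d=optics.get_image("wrist"); print(d["mount"])
E
```

```text
pics
{'t': 0.0, 'q': array([-1.43902765e+00,  5.33809129e-02,  1.61430629e+00,  1.82416124e-05,
        1.47597264e+00, -1.19002554e-01]), 'dq': array([-0.00051959, -0.00064172, -0.00020571, -0.00230771,  0.0008993 ,
       -0.00082006]), 'effort': array([ 1.38169071e-03, -3.93682766e+01, -3.70176923e+01,  1.68891290e-05,
        6.93491864e-03,  3.23711149e-06]), 'tool_pos': array([ 0.15501618, -0.60483052,  0.23004075]), 'tool_rot': array([-3.11487895e+00, -3.92617942e-01, -7.79014074e-06]), 'contact_force': array([-0.42277866, -0.05507703, -0.1019367 ]), 'wrist_torque': array([-0.04424426,  0.02537523, -0.02685206]), 'grip_force': 0.0, 'opening': 0.08546027312854786}
{'fx': 412.8579580326182, 'fy': 412.8579580326182, 'cx': 316.68306983758583, 'cy': 202.6155526115619, 'D': array([0.03037565, 0.        , 0.        , 0.        , 0.        ]), 'rvec': array([ 1.15832666, -2.25626788,  1.09451351]), 'tvec': array([0.2353174 , 0.35355242, 1.06599674])}
{'fx': 428.70206912130294, 'fy': 428.70206912130294, 'cx': 320.33117661853123, 'cy': 199.16709778069134, 'D': array([-0.04930779,  0.        ,  0.        ,  0.        ,  0.        ]), 'rvec': array([ 2.19177429, -2.16580367,  0.07779594]), 'tvec': array([-0.11527949,  0.53348943,  1.34897239])}
[[ 1.74694719e-03 -9.46126580e-01 -3.23792284e-01  8.48753437e-02]
 [ 9.99996771e-01  1.05519803e-03  2.31194715e-03  3.89999524e-04]
 [-1.84572967e-03 -3.23795277e-01  9.46125368e-01 -1.42774673e-01]
 [ 0.00000000e+00  0.00000000e+00  0.00000000e+00  1.00000000e+00]]
```

View pics/scene0.png

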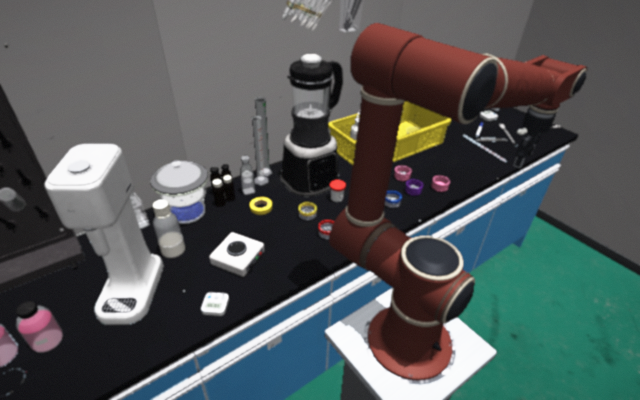

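View pics/top0.png

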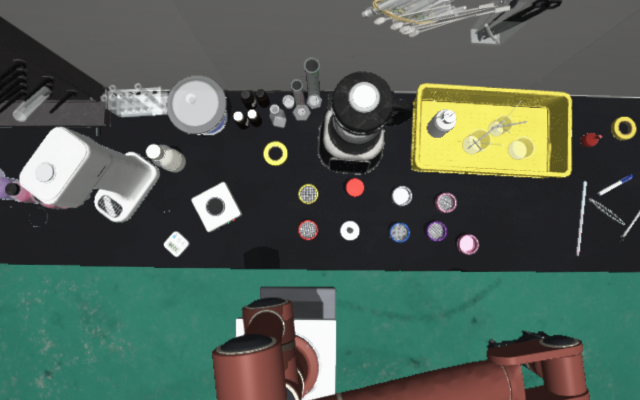

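Top view: coarse yellow (308,194), spare red (308,230), cup (355,187), candidates for lid (350,230), pan (402,196), fine blue (400,232); look-alikes: pink mesh (446,203), purple mesh (437,231), pink pan (468,244). Shaker (216,206), tape (275,153), timer (176,244). Close crop to check the choice.

```bash
cat > h.py <<'E'
from station import ctrl, optics, job
import cv2,numpy as np
from scipy.spatial.transform import Rotation as R
def cam(n):
    o=ctrl.get_obs(); d=optics.get_image(n)
    K=np.array([[d['fx'],0,d['cx']],[0,d['fy'],d['cy']],[0,0,1]])
    if n=='wrist':
        T=np.eye(4);T[:3,:3]=R.from_rotvec(o['tool_rot']).as_matrix();T[:3,3]=o['tool_pos']
        M=np.linalg.inv(T@d['mount']); rv=cv2.Rodrigues(M[:3,:3])[0]; tv=M[:3,3]
    else: rv,tv=d['rvec'],d['tvec']
    return dict(img=d['image'],K=K,D=d['D'],rv=np.array(rv,float).ravel(),tv=np.array(tv,float))
def ray(c,uv):
    Rm=cv2.Rodrigues(c['rv'])[0]; p=cv2.undistortPoints(np.array([[uv]],float),c['K'],c['D'])[0,0]
    return -Rm.T@c['tv'], Rm.T@np.array([p[0],p[1],1])
def atz(c,uv,z):
    o,d=ray(c,uv); return o+d*(z-o[2])/d[2]
def tri(c1,u1,c2,u2):
    A=[];b=[]
    for c,u in((c1,u1),(c2,u2)):
        o,d=ray(c,u); d/=np.linalg.norm(d); P=np.eye(3)-d[:,None]*d; A.append(P); b.append(P@o)
    x=np.linalg.lstsq(np.vstack(A),np.hstack(b),rcond=None)[0]; return x,np.linalg.norm(np.vstack(A)@x-np.hstack(b))
def proj(c,P): return cv2.projectPoints(np.array(P,float).reshape(-1,3),c['rv'],c['tv'],c['K'],c['D'])[0][:,0]
E
python3 - <<'E'
from h import *
a=cam('top'); s=cam('scene')
L=dict(coarse=((308,194),(308,208)),spare=((308,230),(327,228)),cup=((355,187),(338,185)),blue=((400,232),(393,196)),purple=((437,231),(414,184)),shaker=((216,206),(237,248)),lid=((350,230),None),pan=((402,196),None),pink=((468,244),(441,181)))
for k,(u,v) in L.items():
    print(k,atz(a,u,.036).round(3),np.round(tri(a,u,s,v)[0],3) if v else '')
cv2.imwrite('pics/crop1.png',cv2.resize(a['img'][160:270,150:490],None,fx=2.35,fy=2.35,interpolation=cv2.INTER_CUBIC))
E
```

```text
coarse [ 0.55  -0.07   0.036] [ 0.549 -0.071  0.036]
spare [ 0.436 -0.071  0.036] [ 0.437 -0.07   0.026]
cup [ 0.574 -0.218  0.036] [ 0.57  -0.217  0.059]
blue [ 0.433 -0.361  0.036] [ 0.432 -0.362  0.033]
purple [ 0.437 -0.477  0.036] [ 0.438 -0.477  0.035]
shaker [0.508 0.221 0.036] [0.508 0.22  0.043]
lid [ 0.438 -0.203  0.036] 
pan [ 0.547 -0.367  0.036] 
pink [ 0.398 -0.575  0.036] [ 0.397 -0.578  0.031]
```

View pics/crop1.png

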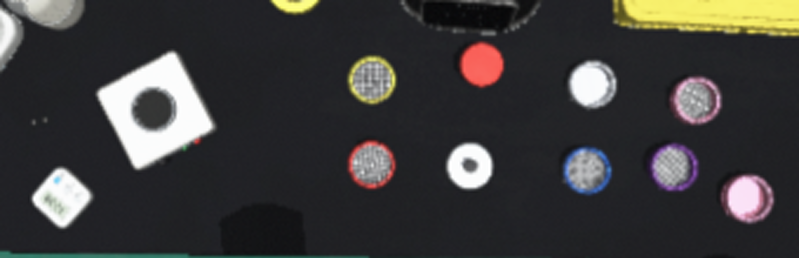

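Crop: the crop confirms blue-rimmed mesh (top px 400,232) = fine, yellow (308,194) = coarse, plain steel pan without mesh (402,196), disc with black knob (350,230) = lid; pink mesh, purple mesh and pink pan are look-alikes; shaker ring at (216,206). Moving above the pan.

```bash
python3 -m jog '[[[0.044,-0.013,0.003],[0,0,0.1]],[[0.088,-0.027,0.006],[0,0,0.2]],[[0.132,-0.040,0.009],[0,0,0.251]],[[0.176,-0.053,0.012],[0,0,0.251]],[[0.22,-0.067,0.015],[0,0,0.251]]]' 1 60
python3 -m jog '[[[0.04,-0.024,0.003],[0,0,0]],[[0.08,-0.048,0.006],[0,0,0]],[[0.12,-0.072,0.009],[0,0,0]],[[0.16,-0.096,0.012],[0,0,0]],[[0.196,-0.119,0.015],[0,0,0]]]'
python3 -m jog '[[[0,0,0],[0,0,0]],[[0,0,0],[0,0,0]]]'
python3 - <<'E'
from h import *
print(R.from_rotvec(ctrl.get_obs()['tool_rot']).as_matrix().round(3))
c=cam('wrist'); cv2.imwrite('pics/w1.png',c['img'])
print(proj(c,[[.547,-.367,.038],[.433,-.361,.038]]))
E
```

```text
t: 0.75
tool_pos: [0.3529, -0.4848, 0.2161]
tool_rot: [3.141, -0.001, 0.0]
contact_force: [1.0, 0.2, -0.2]
opening: 0.0855
grip_force: 0.0
t: 1.25
tool_pos: [0.5493, -0.3655, 0.2011]
tool_rot: [3.142, 0.001, 0.0]
contact_force: [-0.5, -0.7, 0.5]
opening: 0.0855
grip_force: 0.0
t: 1.45
tool_pos: [0.5481, -0.3661, 0.2008]
tool_rot: [-3.141, -0.003, 0.002]
contact_force: [-0.5, -0.9, -1.2]
opening: 0.0854
grip_force: 0.0
[[ 1.     0.002 -0.001]
 [ 0.002 -1.     0.   ]
 [-0.001 -0.    -1.   ]]
[[320.021686   178.80695039]
 [314.65254321 270.67094514]]
```

View pics/w1.png

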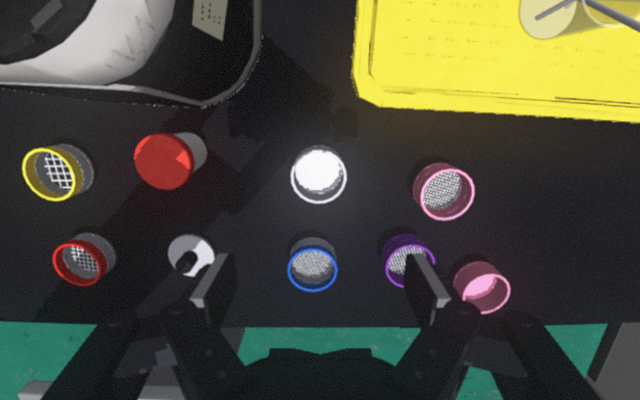

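Wrist view: pan rim centred (319,175), blue sieve rim (313,269), yellow rim (53,174), lid knob top ~(184,262), with pink/purple look-alikes right at (443,191), (409,264), (482,288). Triangulate against the top view, and the shaker from top + scene.

Run:
```python
from h import *
w=cam('wrist');a=cam('top');s=cam('scene')
for n,u,v in(('pan',(319,175),(401.7,195.5)),('blue',(313,269),(399.5,232.2)),('yellow',(53,174),(308.2,193.7)),('lidknob',(184,262),(349.8,230.3))):
    x,r=tri(w,u,a,v); print(n,x.round(4),r.round(4),'z38:',atz(w,u,.038).round(4),atz(a,v,.038).round(4))
# shaker: ring floor dark blob, box corners in top
g=cv2.cvtColor(a['img'],cv2.COLOR_BGR2GRAY); sub=g[175:240,185:250]
cs,_=cv2.findContours((sub>150).astype('uint8'),cv2.RETR_CCOMP,cv2.CHAIN_APPROX_NONE)
for c in cs:
    if cv2.contourArea(c)>50:
        (x,y),(p,q),t=cv2.minAreaRect(c); uv=(x+185,y+175); print('shaker',uv,p,q,t,atz(a,uv,.042).round(4),atz(a,uv,.052).round(4))
cv2.imwrite('pics/sh.png',np.hstack([cv2.resize(s['img'][225:280,200:272],(400,306)),cv2.resize(a['img'][180:235,180:252],(400,306))]))
```

```text
pan [ 0.5487 -0.3668  0.0316] 0.0002 z38: [ 0.5505 -0.3667  0.038 ] [ 0.5481 -0.3658  0.038 ]
blue [ 0.4324 -0.3594  0.0345] 0.0002 z38: [ 0.4346 -0.3596  0.038 ] [ 0.4324 -0.3586  0.038 ]
yellow [ 0.5507 -0.0704  0.033 ] 0.0001 z38: [ 0.5519 -0.0752  0.038 ] [ 0.5503 -0.0705  0.038 ]
lidknob [ 0.4375 -0.2023  0.0298] 0.0016 z38: [ 0.4433 -0.2058  0.038 ] [ 0.4366 -0.2026  0.038 ]
shaker (215.6030387878418, 206.4457721710205) 37.95833969116211 38.00490951538086 62.241458892822266 [0.5063 0.2209 0.042 ] [0.5057 0.2184 0.052 ]
shaker (215.00000381469727, 205.99999809265137) 18.384777069091797 18.384775161743164 45.0 [0.5076 0.2228 0.042 ] [0.5071 0.2203 0.052 ]
```

View pics/sh.png

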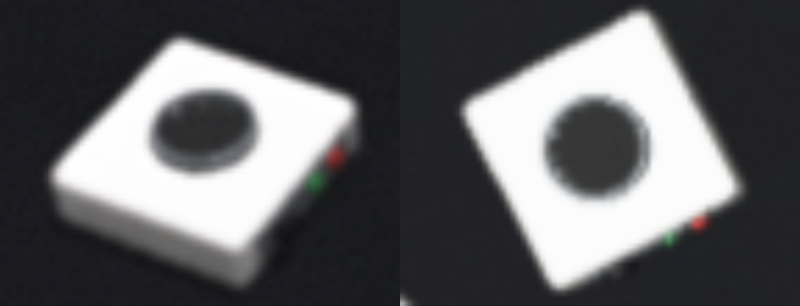

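```bash
python3 -m jog '[[[0.001,0,0.05],[0,0,0]],[[0.001,0,0.1],[0,0,0]],[[0.001,0,0.145],[0,0,0]],[[0.001,0,0.178],[0,0,0]],[[0.001,0,0.195],[0,0,0]]]'
python3 -m jog '[[[0,0,0],[0,0,0]],[[0,0,0],[0,0,0]],[[0,0,0],[0,0,0]],[[0,0,0],[0,0,0]],[[0,0,0],[0,0,0]]]' 0 50
python3 -m jog '[[[0,0,0],[0,0,0]],[[0,0,0],[0,0,0]],[[0,0,0],[0,0,0]]]'
```

```text
t: 2.15
tool_pos: [0.5457, -0.3662, 0.0023]
tool_rot: [-3.138, 0.003, 0.007]
contact_force: [-0.4, 0.1, 0.2]
opening: 0.0854
grip_force: 0.0
t: 2.65
tool_pos: [0.5496, -0.3678, 0.0082]
tool_rot: [3.139, -0.0, 0.004]
contact_force: [-0.2, -1.4, 1.7]
opening: 0.0591
grip_force: 54.1
t: 2.95
tool_pos: [0.5496, -0.3678, 0.0082]
tool_rot: [3.14, -0.0, 0.003]
contact_force: [-0.1, 0.8, 5.8]
opening: 0.0587
grip_force: 54.5
```

```bash
python3 -m jog '[[[0,0,-0.03],[0,0,0]],[[0,0,-0.08],[0,0,0]],[[0,0,-0.13],[0,0,0]],[[0,0,-0.17],[0,0,0]],[[0,0,-0.192],[0,0,0]]]'
python3 -m jog '[[[-0.003,-0.035,0],[0,0,0]],[[-0.008,-0.085,0],[0,0,0]],[[-0.013,-0.134,0],[0,0,0]],[[-0.018,-0.183,0],[0,0,0]],[[-0.023,-0.232,0],[0,0,0]]]'
python3 -m jog '[[[-0.005,-0.048,0],[0,0,0]],[[-0.01,-0.096,0],[0,0,0]],[[-0.013,-0.144,0],[0,0,0]],[[-0.016,-0.192,0],[0,0,0]],[[-0.019,-0.228,0],[0,0,0]]]'
python3 -m jog '[[[0,0,0],[0,0,0]],[[0,0,0],[0,0,0]]]'
python3 - <<'E'
from h import *
print(ctrl.get_obs()['tool_pos'])
c=cam('wrist'); cv2.imwrite('pics/w2.png',c['img']); print(proj(c,[.507,.22,.052]))
import pickle; pickle.dump(c,open('c2.pkl','wb'))
E
```

```text
t: 3.45
tool_pos: [0.5498, -0.3678, 0.2031]
tool_rot: [3.138, -0.0, 0.007]
contact_force: [0.2, -0.2, -0.9]
opening: 0.059
grip_force: 54.7
t: 3.95
tool_pos: [0.5246, -0.1329, 0.1974]
tool_rot: [-3.141, 0.001, 0.002]
contact_force: [0.9, 1.0, -0.7]
opening: 0.059
grip_force: 54.7
t: 4.45
tool_pos: [0.5056, 0.0956, 0.1977]
tool_rot: [-3.141, -0.002, 0.001]
contact_force: [0.1, -1.0, -1.4]
opening: 0.0588
grip_force: 54.7
t: 4.65
tool_pos: [0.5062, 0.0936, 0.1977]
tool_rot: [3.141, 0.003, -0.002]
contact_force: [0.4, -0.7, -2.7]
opening: 0.0588
grip_force: 54.8
[0.50616101 0.09357593 0.19768302]
[[194.85727561 181.26598496]]
```

View pics/w2.png

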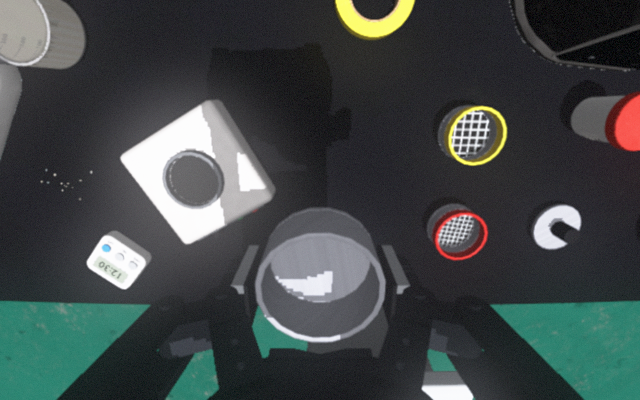

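The pan is held upright, rim at (321,288); the shaker ring's rim centre is at (194,180), where predicted.

Run:
```python
from h import *
import pickle
c=pickle.load(open('c2.pkl','rb')); a=cam('top')
print('ring',tri(c,(194,180),a,(215.2,206.1)),atz(c,(194,180),.052))
for u in((321,288),(257,288),(385,288)): print(atz(c,u,.2275)-np.array([.50616,.09358,.1977]))
```

```text
ring (array([0.5072882 , 0.22105304, 0.0494464 ]), np.float64(0.0011414522076779998)) [0.50833783 0.22070441 0.052     ]
[ 0.0019588  -0.00087296  0.0298    ]
[0.00182336 0.0281354  0.0298    ]
[ 0.00192232 -0.02992356  0.0298    ]
```

```bash
python3 -m jog '[[[0,-0.04,0],[0,0,0]],[[0,-0.085,0],[0,0,0]],[[0.001,-0.115,0.02],[0,0,0]],[[0.001,-0.127,0.055],[0,0,0]],[[0.001,-0.127,0.1],[0,0,0]]]'
python3 -m jog '[[[0,0,0.01],[0,0,0]],[[0,0,0.02],[0,0,0]],[[0,0,0.02],[0,0,0]]]'
python3 -m jog '[[[0,0,0.006],[0,0,0]],[[0,0,0.012],[0,0,0]],[[0,0,0.018],[0,0,0]],[[0,0,0.024],[0,0,0]],[[0,0,0.024],[0,0,0]]]'
```

```text
t: 5.25
tool_pos: [0.5102, 0.2209, 0.0998]
tool_rot: [-3.14, 0.0, -0.009]
contact_force: [-0.3, -0.7, -2.2]
opening: 0.0589
grip_force: 55.0
t: 5.55
tool_pos: [0.5081, 0.2191, 0.0783]
tool_rot: [3.141, -0.003, -0.001]
contact_force: [-0.3, -0.1, -2.8]
opening: 0.0588
grip_force: 55.0
t: 6.05
tool_pos: [0.5079, 0.2212, 0.0541]
tool_rot: [-3.139, 0.001, -0.001]
contact_force: [1.4, 5.5, -3.9]
opening: 0.0585
grip_force: 55.1
```

```bash
python3 -m jog '[[[0,0,0.001],[0,0,0]],[[0,0,0.002],[0,0,0]],[[0,0,0.003],[0,0,0]],[[0,0,0.003],[0,0,0]]]'
```

```text
t: 6.45
tool_pos: [0.5081, 0.2214, 0.0522]
tool_rot: [-3.139, 0.0, -0.001]
contact_force: [-2.0, 4.8, 2.2]
opening: 0.0589
grip_force: 55.4
```

```bash
python3 -m jog '[[[0,0,0],[0,0,0]],[[0,0,0],[0,0,0]],[[0,0,0],[0,0,0]],[[0,0,0],[0,0,0]]]' 1
python3 -m jog '[[[0,0,-0.02],[0,0,0]],[[0,0,-0.06],[0,0,0]],[[0,0,-0.105],[0,0,0]],[[0,0,-0.14],[0,0,0]],[[0,0,-0.15],[0,0,0]]]'
python3 -m jog '[[[-0.003,0.035,0],[0,0,0]],[[-0.008,0.08,0],[0,0,0]],[[-0.008,0.1,0],[0,0,0]],[[-0.008,0.1,0],[0,0,0]]]'
python3 - <<'E'
from h import *
print(ctrl.get_obs()['tool_pos'])
c=cam('wrist'); cv2.imwrite('pics/w3.png',c['img']); print(proj(c,[[.508,.2207,.082]]))
t=cam('top');s=cam('scene')
import pickle; pickle.dump(c,open('c3.pkl','wb'))
E
```

```text
t: 6.85
tool_pos: [0.5077, 0.2198, 0.0512]
tool_rot: [3.141, -0.0, -0.0]
contact_force: [-0.6, -0.6, 0.4]
opening: 0.0856
grip_force: 0.0
t: 7.35
tool_pos: [0.5102, 0.2206, 0.207]
tool_rot: [-3.139, 0.001, -0.014]
contact_force: [0.1, -0.6, 0.9]
opening: 0.0856
grip_force: 0.0
t: 7.75
tool_pos: [0.4991, 0.1179, 0.1999]
tool_rot: [3.141, -0.006, -0.003]
contact_force: [-0.1, 0.8, -0.7]
opening: 0.0852
grip_force: 0.0
[0.49905468 0.11790116 0.19985751]
[[207.16470627 181.79288675]]
```

View pics/w3.png

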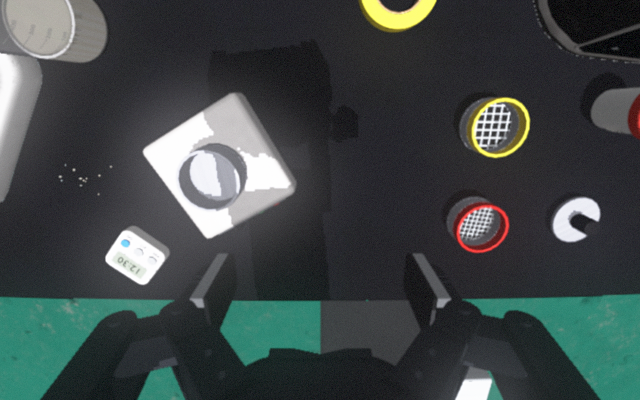

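The pan stands in the ring, rim about (212,177); zoom to check it is level.

Run:
```python
from h import *
import pickle
c=pickle.load(open('c3.pkl','rb')); s=cam('scene')
im=c['img'].copy()
th=np.linspace(0,2*np.pi,60)
big=cv2.resize(im[120:240,140:300],None,fx=3,fy=3,interpolation=cv2.INTER_CUBIC)
x=cv2.resize(s['img'][215:285,200:275],(386,360),interpolation=cv2.INTER_CUBIC)
for z,r,col in((.082,.030,(0,0,255)),(.052,.031,(0,255,0))):
    P=np.c_[.508+r*np.cos(th),.2207+r*np.sin(th),z+0*th]
    for u in proj(c,P): cv2.circle(big,tuple(int(v) for v in (u-[140,120])*3),1,col,-1)
    for u in proj(s,P): cv2.circle(x,tuple(int(v) for v in (u-[200,215])*5.14),1,col,-1)
cv2.imwrite('pics/w3z.png',cv2.resize(np.hstack([big,x]),(800,331)))
```

```text
(no output)
```

View pics/w3z.png

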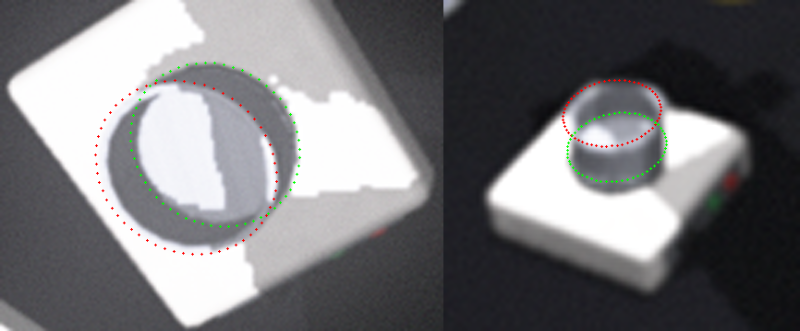

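The pan is seated and level (overlay of the expected rim fits in the scene view, within ~2 mm in the wrist view). Now the fine (blue) sieve.

```bash
python3 -m jog '[[[-0.006,0.047,0],[0,0,0]],[[-0.013,0.095,0],[0,0,0]],[[-0.02,0.143,0],[0,0,0]],[[-0.026,0.191,0],[0,0,0]],[[-0.033,0.239,0],[0,0,0]]]'
python3 -m jog '[[[-0.006,0.047,0],[0,0,0]],[[-0.013,0.095,0],[0,0,0]],[[-0.02,0.143,0],[0,0,0]],[[-0.026,0.191,0],[0,0,0]],[[-0.033,0.238,0],[0,0,0]]]'
python3 -m jog '[[[0,0,0],[0,0,0]],[[0,0,0],[0,0,0]]]'
python3 - <<'E'
from h import *
print(ctrl.get_obs()['tool_pos'])
c=cam('wrist'); 
hsv=cv2.cvtColor(c['img'],cv2.COLOR_BGR2HSV); m=cv2.inRange(hsv,(100,120,60),(125,255,255)); m[:, :200]=0; m[:,440:]=0
n,l,st,ce=cv2.connectedComponentsWithStats(m)
print([ (st[i].tolist()) for i in range(1,n) if st[i][4]>80])
print(proj(c,[[.433,-.3592,.038]]))
E
```

```text
t: 8.45
tool_pos: [0.4667, -0.1197, 0.2013]
tool_rot: [-3.142, -0.003, -0.001]
contact_force: [0.8, -0.4, -0.6]
opening: 0.0853
grip_force: 0.0
t: 8.95
tool_pos: [0.434, -0.3582, 0.201]
tool_rot: [-3.141, -0.002, -0.0]
contact_force: [1.7, -0.2, 0.2]
opening: 0.0856
grip_force: 0.0
t: 9.15
tool_pos: [0.434, -0.357, 0.2007]
tool_rot: [-3.14, 0.001, 0.001]
contact_force: [-0.2, 0.2, 0.2]
opening: 0.0855
grip_force: 0.0
[ 0.43395293 -0.35702841  0.2006943 ]
[[291, 150, 58, 56, 654]]
[[321.42085264 178.72670333]]
```

```bash
python3 -m jog '[[[0,0.001,0.05],[0,0,0]],[[0,0.001,0.1],[0,0,0]],[[0,0.001,0.145],[0,0,0]],[[0,0.001,0.178],[0,0,0]],[[0,0.001,0.194],[0,0,0]]]'
python3 -m jog '[[[0,0,0],[0,0,0]],[[0,0,0],[0,0,0]],[[0,0,0],[0,0,0]],[[0,0,0],[0,0,0]],[[0,0,0],[0,0,0]]]' 0 50
python3 -m jog '[[[0,0,0],[0,0,0]],[[0,0,0],[0,0,0]],[[0,0,0],[0,0,0]]]'
python3 -m jog '[[[0,0,-0.03],[0,0,0]],[[0,0,-0.08],[0,0,0]],[[0,0,-0.13],[0,0,0]],[[0,0,-0.17],[0,0,0]],[[0,0,-0.192],[0,0,0]]]'
```

```text
t: 9.7
tool_pos: [0.4325, -0.354, 0.0035]
tool_rot: [-3.137, -0.004, 0.007]
contact_force: [0.0, 1.0, -1.0]
opening: 0.0852
grip_force: 0.0
t: 10.2
tool_pos: [0.4348, -0.359, 0.0094]
tool_rot: [3.139, -0.001, 0.004]
contact_force: [0.4, -0.6, 4.6]
opening: 0.0577
grip_force: 55.4
t: 10.5
tool_pos: [0.4348, -0.3591, 0.0093]
tool_rot: [3.14, -0.001, 0.004]
contact_force: [0.9, 1.1, 6.2]
opening: 0.0576
grip_force: 55.6
t: 11.0
tool_pos: [0.4346, -0.3593, 0.2043]
tool_rot: [3.137, -0.001, 0.007]
contact_force: [0.8, -0.4, -1.1]
opening: 0.0572
grip_force: 54.9
```

```bash
python3 -m jog '[[[0.005,-0.037,0],[0,0,0]],[[0.012,-0.084,0],[0,0,0]],[[0.02,-0.132,0],[0,0,0]],[[0.028,-0.18,0],[0,0,0]],[[0.036,-0.228,0],[0,0,0]]]'
python3 -m jog '[[[0.008,-0.048,0],[0,0,0]],[[0.016,-0.096,0],[0,0,0]],[[0.024,-0.144,0],[0,0,0]],[[0.032,-0.192,0],[0,0,0]],[[0.038,-0.23,0],[0,0,0]]]'
python3 -m jog '[[[0,0,0],[0,0,0]],[[0,0,0],[0,0,0]]]'
python3 - <<'E'
from h import *
p=ctrl.get_obs()['tool_pos'];print(p)
c=cam('wrist'); cv2.imwrite('pics/w4.png',c['img'])
hsv=cv2.cvtColor(c['img'],cv2.COLOR_BGR2HSV); m=cv2.inRange(hsv,(100,120,50),(128,255,255)); m[:200]=0
pt=np.argwhere(m)[:,::-1]; x0,y0=pt.min(0);x1,y1=pt.max(0);print(x0,x1,y0,y1)
print(proj(c,[[.508,.2207,.082]]))
E
```

```text
t: 11.5
tool_pos: [0.4693, -0.1283, 0.1991]
tool_rot: [3.141, -0.002, 0.0]
contact_force: [0.3, -0.4, -1.9]
opening: 0.0574
grip_force: 54.8
t: 12.0
tool_pos: [0.5074, 0.1025, 0.1992]
tool_rot: [-3.141, -0.002, -0.0]
contact_force: [0.8, -0.4, -0.9]
opening: 0.0574
grip_force: 54.9
t: 12.2
tool_pos: [0.5073, 0.1006, 0.1989]
tool_rot: [3.141, 0.003, -0.001]
contact_force: [-0.3, 0.1, -1.8]
opening: 0.0573
grip_force: 54.9
[0.50734565 0.10055668 0.19891423]
110 383 224 343
[[189.32635009 190.20922477]]
```

View pics/w4.png

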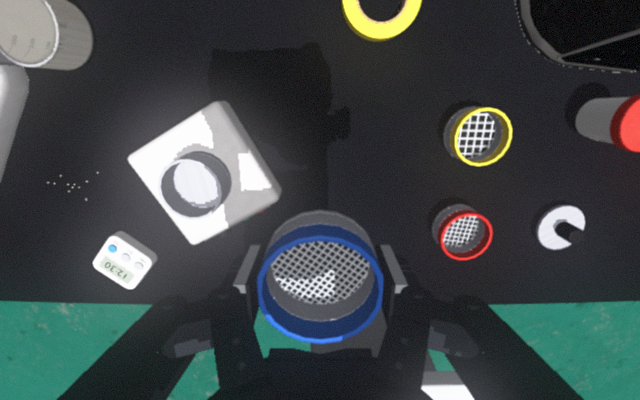

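The blue sieve is held upright (rim (321,289), same in-hand offset as the pan); the pan sits at ~(194,184). Place it.

```bash
python3 -m jog '[[[0,-0.04,0],[0,0,0]],[[0.001,-0.085,0],[0,0,0]],[[0.0015,-0.111,0.02],[0,0,0]],[[0.0015,-0.1195,0.055],[0,0,0]],[[0.0015,-0.1195,0.085],[0,0,0]]]'
python3 -m jog '[[[0,0,0],[0,0,0]],[[0,0,0.007],[0,0,0]],[[0,0,0.012],[0,0,0]],[[0,0,0.012],[0,0,0]]]'
python3 -m jog '[[[0,0,0.005],[0,0,0]],[[0,0,0.01],[0,0,0]],[[0,0,0.015],[0,0,0]],[[0,0,0.019],[0,0,0]],[[0,0,0.019],[0,0,0]]]'
```

```text
t: 12.75
tool_pos: [0.5095, 0.2193, 0.1134]
tool_rot: [-3.142, 0.001, -0.001]
contact_force: [0.1, -1.4, -1.8]
opening: 0.0577
grip_force: 55.0
t: 13.15
tool_pos: [0.51, 0.2191, 0.1033]
tool_rot: [-3.141, 0.002, -0.002]
contact_force: [0.0, -0.2, -1.8]
opening: 0.0577
grip_force: 54.9
t: 13.65
tool_pos: [0.5094, 0.2196, 0.0834]
tool_rot: [3.142, -0.0, 0.0]
contact_force: [-0.1, 0.4, -1.0]
opening: 0.0575
grip_force: 55.0
```

```bash
python3 -m jog '[[[0,0,0.001],[0,0,0]],[[0,0,0.002],[0,0,0]],[[0,0,0.002],[0,0,0]]]'
```

```text
t: 13.95
tool_pos: [0.5094, 0.2197, 0.0832]
tool_rot: [3.141, -0.0, -0.001]
contact_force: [-5.1, -2.1, 10.5]
opening: 0.0577
grip_force: 56.2
```

```bash
python3 -m jog '[[[0,0,0],[0,0,0]],[[0,0,0],[0,0,0]],[[0,0,0],[0,0,0]],[[0,0,0],[0,0,0]]]' 1
python3 -m jog '[[[0,0,-0.02],[0,0,0]],[[0,0,-0.06],[0,0,0]],[[0,0,-0.1],[0,0,0]],[[0,0,-0.12],[0,0,0]],[[0,0,-0.12],[0,0,0]]]'
python3 -m jog '[[[0.005,0.045,0],[0,0,0]],[[0.012,0.093,0],[0,0,0]],[[0.02,0.141,0],[0,0,0]],[[0.027,0.189,0],[0,0,0]],[[0.034,0.237,0],[0,0,0]]]'
python3 -m jog '[[[0.005,0.04,0],[0,0,0]],[[0.007,0.054,0],[0,0,0]],[[0.007,0.054,0],[0,0,0]],[[0.007,0.054,0],[0,0,0]]]'
python3 - <<'E'
from h import *
print(ctrl.get_obs()['tool_pos'])
def box(c,lo,hi,u,r=50):
    m=cv2.inRange(cv2.cvtColor(c['img'],cv2.COLOR_BGR2HSV),lo,hi); k=np.zeros_like(m); cv2.circle(k,tuple(int(v) for v in u),r,255,-1); m&=k
    p=np.argwhere(m)[:,::-1]; return p.min(0),p.max(0)
c=cam('wrist'); e=proj(c,[.5505,-.071,.038])[0]; print(e,box(c,(20,120,60),(35,255,255),e,45))
a=cam('top'); e=proj(a,[.51,.22,.112])[0]; print(e,box(a,(100,120,50),(128,255,255),e,16))
s=cam('scene'); e=proj(s,[.51,.22,.112])[0]; print(e,box(s,(100,120,50),(128,255,255),e,16))
cv2.imwrite('pics/st2.png',np.hstack([cv2.resize(s['img'][200:285,195:280],(390,390),interpolation=cv2.INTER_CUBIC),cv2.resize(a['img'][170:245,175:250],(390,390),interpolation=cv2.INTER_CUBIC)]))
E
```

```text
t: 14.35
tool_pos: [0.5091, 0.2195, 0.0809]
tool_rot: [3.141, -0.0, -0.001]
contact_force: [0.2, -0.0, -0.6]
opening: 0.0854
grip_force: 0.0
t: 14.85
tool_pos: [0.5116, 0.2202, 0.2059]
tool_rot: [-3.139, 0.0, -0.012]
contact_force: [-0.6, -0.3, 0.6]
opening: 0.0854
grip_force: 0.0
t: 15.35
tool_pos: [0.5423, -0.0191, 0.1992]
tool_rot: [-3.141, 0.0, 0.004]
contact_force: [1.1, 0.4, -1.1]
opening: 0.0857
grip_force: 0.0
t: 15.75
tool_pos: [0.5497, -0.0705, 0.2001]
tool_rot: [-3.14, -0.0, 0.003]
contact_force: [-0.7, -0.1, -0.6]
opening: 0.0854
grip_force: 0.0
[ 0.54968088 -0.07051299  0.20014294]
[319.83685588 177.08579234] (array([288, 147]), array([345, 203]))
[210.11970421 203.78265625] (array([203, 196]), array([221, 214]))
[234.34804307 230.9210759 ] (array([224, 224]), array([247, 241]))
```

View pics/st2.png

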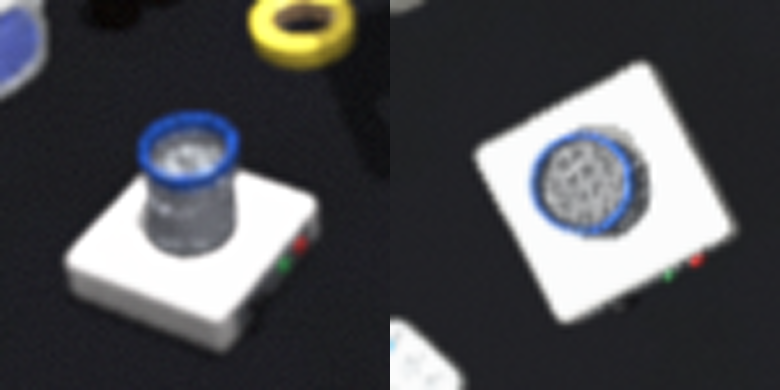

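Scene/top crops: the blue sieve sits upright and flush on the pan. Check its centre and the yellow one's.

Run:
```python
from h import *
a=cam('top');s=cam('scene');w=cam('wrist')
print(tri(a,(211.7,204.8),s,(235.6,232.3)),atz(a,(211.7,204.8),.112),atz(s,(235.6,232.3),.112))
print(atz(w,(316.5,175),.038))
```

```text
(array([0.50769339, 0.21708583, 0.10655355]), np.float64(0.0008620780691757065)) [0.50700897 0.21513866 0.112     ] [0.5026108  0.21977192 0.112     ]
[ 0.55325699 -0.0672469   0.038     ]
```

```bash
python3 -m jog '[[[0.003,-0.003,0.05],[0,0,0]],[[0.003,-0.003,0.1],[0,0,0]],[[0.003,-0.003,0.145],[0,0,0]],[[0.003,-0.003,0.178],[0,0,0]],[[0.003,-0.003,0.194],[0,0,0]]]'
python3 -m jog '[[[0,0,0],[0,0,0]],[[0,0,0],[0,0,0]],[[0,0,0],[0,0,0]],[[0,0,0],[0,0,0]],[[0,0,0],[0,0,0]]]' 0 50
python3 -m jog '[[[0,0,0],[0,0,0]],[[0,0,0],[0,0,0]],[[0,0,0],[0,0,0]]]'
python3 -m jog '[[[0,0,-0.03],[0,0,0]],[[0,0,-0.08],[0,0,0]],[[0,0,-0.13],[0,0,0]],[[0,0,-0.175],[0,0,0]],[[0,0,-0.2],[0,0,0]]]'
python3 -m jog '[[[-0.006,-0.035,0],[0,0,0]],[[-0.014,-0.075,0],[0,0,0]],[[-0.024,-0.115,0],[0,0,0]],[[-0.034,-0.15,0],[0,0,0]],[[-0.044,-0.17,0],[0,0,0]]]'
python3 -m jog '[[[0,0,0],[0,0,0]],[[0,0,0],[0,0,0]]]'
python3 - <<'E'
from h import *
p=ctrl.get_obs()['tool_pos'];print(p)
c=cam('wrist'); cv2.imwrite('pics/w5.png',c['img']); print(proj(c,[[.507,.2175,.112]]))
E
```

```text
t: 16.55
tool_pos: [0.5505, -0.0672, 0.0035]
tool_rot: [-3.14, -0.001, 0.009]
contact_force: [-0.6, 0.1, -0.6]
opening: 0.0854
grip_force: 0.0
t: 17.05
tool_pos: [0.5546, -0.0688, 0.0091]
tool_rot: [3.141, -0.0, 0.005]
contact_force: [0.6, 0.5, 3.2]
opening: 0.0591
grip_force: 54.1
t: 17.35
tool_pos: [0.5546, -0.0688, 0.0091]
tool_rot: [3.141, -0.0, 0.004]
contact_force: [-0.2, -0.4, 6.9]
opening: 0.0591
grip_force: 54.4
t: 17.85
tool_pos: [0.5546, -0.0689, 0.2122]
tool_rot: [3.14, -0.0, 0.01]
contact_force: [-0.3, -0.3, -0.7]
opening: 0.0592
grip_force: 54.6
t: 18.35
tool_pos: [0.508, 0.1037, 0.2067]
tool_rot: [-3.141, -0.003, 0.002]
contact_force: [0.1, -0.3, -0.4]
opening: 0.059
grip_force: 54.6
t: 18.55
tool_pos: [0.5089, 0.1015, 0.2069]
tool_rot: [3.141, 0.001, -0.0]
contact_force: [0.1, 0.5, -0.8]
opening: 0.0595
grip_force: 54.6
[0.50894311 0.10154115 0.20694922]
[[184.08187132 201.15570953]]
```

View pics/w5.png

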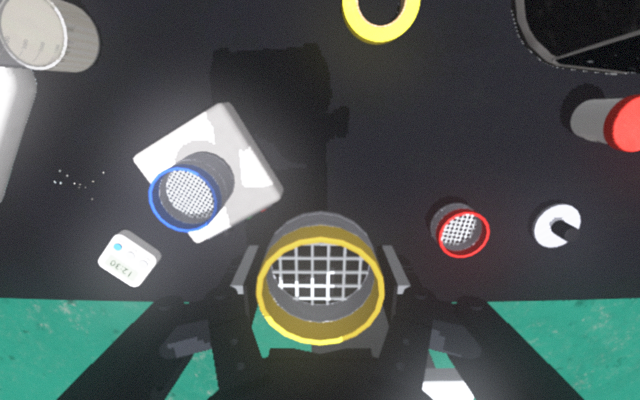

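Yellow is held upright (rim (321,290)); blue rim at (185,197), level. Place it.

```bash
python3 -m jog '[[[0,-0.04,0],[0,0,0]],[[0,-0.085,0],[0,0,0]],[[0,-0.11,0.015],[0,0,0]],[[0,-0.117,0.04],[0,0,0]],[[0,-0.117,0.065],[0,0,0]]]'
python3 -m jog '[[[0,0,0],[0,0,0]],[[0,0,0.005],[0,0,0]],[[0,0,0.009],[0,0,0]],[[0,0,0.009],[0,0,0]]]'
python3 -m jog '[[[0,0,0.005],[0,0,0]],[[0,0,0.01],[0,0,0]],[[0,0,0.015],[0,0,0]],[[0,0,0.02],[0,0,0]],[[0,0,0.02],[0,0,0]]]'
```

```text
t: 19.1
tool_pos: [0.5102, 0.2188, 0.142]
tool_rot: [-3.141, -0.0, -0.002]
contact_force: [0.0, 0.1, -1.4]
opening: 0.0594
grip_force: 54.7
t: 19.5
tool_pos: [0.5099, 0.2181, 0.1341]
tool_rot: [-3.141, 0.002, -0.002]
contact_force: [-0.5, -0.2, -1.8]
opening: 0.0593
grip_force: 54.7
t: 20.0
tool_pos: [0.5094, 0.2186, 0.1132]
tool_rot: [-3.142, 0.0, -0.0]
contact_force: [0.1, -0.2, -1.6]
opening: 0.0592
grip_force: 54.7
```

```bash
python3 -m jog '[[[0,0,0.001],[0,0,0]],[[0,0,0.002],[0,0,0]],[[0,0,0.002],[0,0,0]]]'
```

```text
t: 20.3
tool_pos: [0.5096, 0.2187, 0.113]
tool_rot: [3.142, -0.0, 0.001]
contact_force: [-4.3, 0.1, 7.5]
opening: 0.0594
grip_force: 55.4
```

```bash
python3 -m jog '[[[0,0,0],[0,0,0]],[[0,0,0],[0,0,0]],[[0,0,0],[0,0,0]],[[0,0,0],[0,0,0]]]' 1
python3 -m jog '[[[0,0,-0.02],[0,0,0]],[[0,0,-0.06],[0,0,0]],[[0,0,-0.1],[0,0,0]],[[0,0,-0.12],[0,0,0]]]'
python3 -m jog '[[[-0.007,0.042,0],[0,0,0]],[[-0.014,0.084,0],[0,0,0]],[[-0.021,0.126,0],[0,0,0]],[[-0.029,0.168,0],[0,0,0]],[[-0.036,0.21,0],[0,0,0]]]'
python3 -m jog '[[[-0.007,0.042,0.006],[0,0,0]],[[-0.014,0.084,0.012],[0,0,0]],[[-0.021,0.126,0.018],[0,0,0]],[[-0.029,0.168,0.024],[0,0,0]],[[-0.036,0.211,0.03],[0,0,0]]]'
python3 -m jog '[[[0,0,0],[0,0,0]],[[0,0,0],[0,0,0]]]'
python3 - <<'E'
from h import *
p=ctrl.get_obs()['tool_pos'];print(p)
c=cam('wrist');s=cam('scene');a=cam('top')
e=proj(c,[[.4375,-.2025,.038],[.4375,-.2025,.014]]);print(e)
y,x=int(e[0][1]),int(e[0][0]); print(x-45,y-45)
cv2.imwrite('pics/lid.png',np.hstack([cv2.resize(c['img'][y-45:y+45,x-45:x+45],(390,390),interpolation=cv2.INTER_CUBIC),cv2.resize(s['img'][190:280,190:280],(390,390),interpolation=cv2.INTER_CUBIC)]))
E
```

```text
t: 20.7
tool_pos: [0.5091, 0.2185, 0.111]
tool_rot: [3.142, -0.0, -0.001]
contact_force: [-0.5, -0.8, 0.2]
opening: 0.0855
grip_force: 0.0
t: 21.1
tool_pos: [0.5107, 0.219, 0.2356]
tool_rot: [-3.14, 0.0, -0.009]
contact_force: [0.2, 0.2, 0.3]
opening: 0.0852
grip_force: 0.0
t: 21.6
tool_pos: [0.4725, 0.0071, 0.2312]
tool_rot: [3.141, 0.0, 0.0]
contact_force: [0.3, 0.5, 0.3]
opening: 0.0852
grip_force: 0.0
t: 22.1
tool_pos: [0.4365, -0.204, 0.2011]
tool_rot: [3.141, -0.0, 0.001]
contact_force: [0.9, 0.4, -0.7]
opening: 0.0854
grip_force: 0.0
t: 22.3
tool_pos: [0.4368, -0.2029, 0.2009]
tool_rot: [-3.141, 0.004, 0.001]
contact_force: [-0.2, 0.0, -0.2]
opening: 0.0855
grip_force: 0.0
[ 0.43678492 -0.20286512  0.20093104]
[[318.9979791  177.16444639]
 [319.03890532 171.58085572]]
273 132
```

View pics/lid.png

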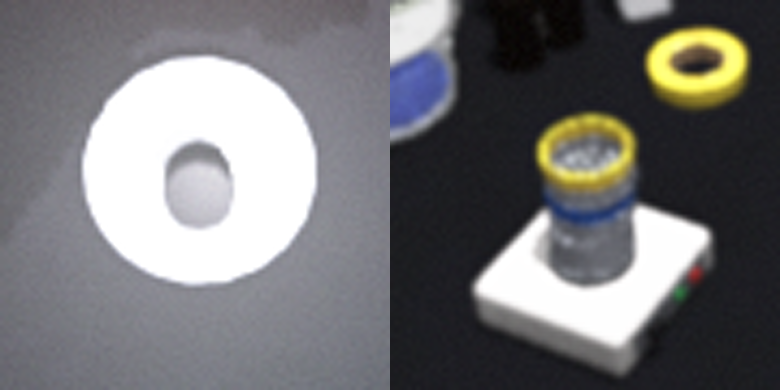

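Lid crop: disc and knob centred as predicted (within 1 mm); scene crop: pan, blue, yellow stacked upright and flush. Grip the knob.

```bash
python3 -m jog '[[[0.001,0,0.05],[0,0,0]],[[0.001,0,0.1],[0,0,0]],[[0.001,0,0.14],[0,0,0]],[[0.001,0,0.17],[0,0,0]],[[0.001,0,0.182],[0,0,0]]]'
python3 -m jog '[[[0,0,0],[0,0,0]],[[0,0,0],[0,0,0]],[[0,0,0],[0,0,0]],[[0,0,0],[0,0,0]],[[0,0,0],[0,0,0]]]' 0 50
python3 -m jog '[[[0,0,0],[0,0,0]],[[0,0,0],[0,0,0]],[[0,0,0],[0,0,0]],[[0,0,0],[0,0,0]],[[0,0,0],[0,0,0]]]'
```

```text
t: 22.95
tool_pos: [0.4364, -0.1997, 0.016]
tool_rot: [-3.138, -0.003, 0.008]
contact_force: [-0.4, -0.3, 0.2]
opening: 0.0857
grip_force: 0.0
t: 23.45
tool_pos: [0.4394, -0.2031, 0.0212]
tool_rot: [3.14, -0.001, 0.004]
contact_force: [-0.5, 1.5, 4.0]
opening: 0.0181
grip_force: 48.7
t: 23.95
tool_pos: [0.4394, -0.2032, 0.0212]
tool_rot: [3.14, -0.001, 0.004]
contact_force: [-1.1, 0.8, 6.4]
opening: 0.0178
grip_force: 49.0
```

```bash
python3 -m jog '[[[0,0,-0.03],[0,0,0]],[[0,0,-0.08],[0,0,0]],[[0,0,-0.13],[0,0,0]],[[0,0,-0.175],[0,0,0]],[[0,0,-0.2],[0,0,0]]]'
python3 -m jog '[[[0.008,-0.035,0],[0,0,0]],[[0.018,-0.08,0],[0,0,0]],[[0.029,-0.125,0],[0,0,0]],[[0.039,-0.17,0],[0,0,0]],[[0.05,-0.215,0],[0,0,0]]]'
python3 -m jog '[[[0.01,-0.045,0],[0,0,0]],[[0.02,-0.085,0],[0,0,0]],[[0.02,-0.09,0],[0,0,0]],[[0.02,-0.09,0],[0,0,0]],[[0.02,-0.09,0],[0,0,0]]]'
python3 - <<'E'
from h import *
p=ctrl.get_obs()['tool_pos'];print(p)
c=cam('wrist');a=cam('top'); cv2.imwrite('pics/w6.png',c['img'])
e=proj(c,[[.5095,.2175,.142]])[0];f=proj(a,[[.5095,.2175,.142]])[0]
def box(c,lo,hi,u,r):
    m=cv2.inRange(cv2.cvtColor(c['img'],cv2.COLOR_BGR2HSV),lo,hi); k=np.zeros_like(m); cv2.circle(k,tuple(int(v) for v in u),r,255,-1); m&=k
    q=np.argwhere(m)[:,::-1]; print(u,q.min(0),q.max(0)); return (q.min(0)+q.max(0))/2
u=box(c,(20,120,60),(35,255,255),e,60); v=box(a,(20,100,60),(35,255,255),f,18)
print(tri(c,u,a,v),atz(c,u,.142),atz(a,v,.142))
E
```

```text
t: 24.45
tool_pos: [0.4394, -0.2034, 0.2244]
tool_rot: [3.138, -0.001, 0.009]
contact_force: [0.6, -0.0, -0.7]
opening: 0.0182
grip_force: 49.4
t: 24.95
tool_pos: [0.4881, 0.0142, 0.2194]
tool_rot: [3.141, -0.001, 0.001]
contact_force: [1.6, -0.3, -0.5]
opening: 0.0176
grip_force: 49.4
t: 25.45
tool_pos: [0.508, 0.1018, 0.2191]
tool_rot: [3.141, -0.001, -0.001]
contact_force: [-0.6, -1.2, -1.8]
opening: 0.0178
grip_force: 49.5
[0.50797497 0.10182418 0.21910173]
[174.29428587 204.92308347] [138 171] [211 241]
[208.2809369  203.27706036] [205 211] [215 214]
(array([0.48904609, 0.23054044, 0.10081152]), np.float64(0.012745395503096373)) [0.50857929 0.21748033 0.142     ] [0.48260688 0.21158223 0.142     ]
```

View pics/w6.png

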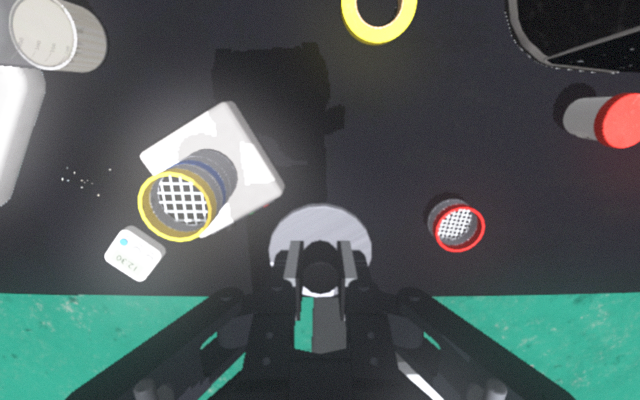

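Yellow rim at (175,206) → (0.5086, 0.2175) matches where it was placed; the lid hangs level, disc centre (320,251). Place it.

```bash
python3 -m jog '[[[0,-0.04,0],[0,0,0]],[[0,-0.085,0],[0,0,0]],[[0,-0.11,0.005],[0,0,0]],[[0,-0.116,0.02],[0,0,0]],[[0,-0.116,0.035],[0,0,0]]]'
python3 -m jog '[[[0,0,0],[0,0,0]],[[0,0,0.004],[0,0,0]],[[0,0,0.008],[0,0,0]],[[0,0,0.008],[0,0,0]]]'
python3 -m jog '[[[0,0,0.005],[0,0,0]],[[0,0,0.01],[0,0,0]],[[0,0,0.015],[0,0,0]],[[0,0,0.02],[0,0,0]],[[0,0,0.02],[0,0,0]]]'
```

```text
t: 26.05
tool_pos: [0.5083, 0.218, 0.1834]
tool_rot: [3.141, -0.0, 0.0]
contact_force: [0.6, -0.5, -2.0]
opening: 0.0179
grip_force: 49.6
t: 26.45
tool_pos: [0.5083, 0.2178, 0.176]
tool_rot: [3.141, -0.002, -0.001]
contact_force: [0.4, -0.9, -0.2]
opening: 0.0179
grip_force: 49.6
t: 26.95
tool_pos: [0.508, 0.2185, 0.1556]
tool_rot: [3.141, -0.0, -0.001]
contact_force: [-1.0, -0.3, -0.5]
opening: 0.0179
grip_force: 49.6
```

```bash
python3 -m jog '[[[0,0,0.001],[0,0,0]],[[0,0,0.002],[0,0,0]],[[0,0,0.002],[0,0,0]]]'
python3 -m jog '[[[0,0,0],[0,0,0]],[[0,0,0],[0,0,0]],[[0,0,0],[0,0,0]],[[0,0,0],[0,0,0]],[[0,0,0],[0,0,0]]]' 1
python3 -m jog '[[[0,0,-0.02],[0,0,0]],[[0,0,-0.06],[0,0,0]],[[0,0,-0.09],[0,0,0]],[[0,0,-0.1],[0,0,0]]]'
python3 -m jog '[[[-0.005,0.045,0],[0,0,0]],[[-0.01,0.09,0],[0,0,0]],[[-0.015,0.13,0],[0,0,0]],[[-0.02,0.16,0],[0,0,0]],[[-0.02,0.16,0],[0,0,0]]]'
python3 - <<'E'
from h import *
s=cam('scene');a=cam('top')
x=np.hstack([cv2.resize(s['img'][185:280,190:285],(390,390),interpolation=cv2.INTER_CUBIC),cv2.resize(a['img'][170:260,170:260],(390,390),interpolation=cv2.INTER_CUBIC)])
cv2.imwrite('pics/end.png',x)
E
```

```text
t: 27.25
tool_pos: [0.5084, 0.2187, 0.1551]
tool_rot: [-3.141, 0.0, -0.001]
contact_force: [-1.2, -0.7, 4.3]
opening: 0.0175
grip_force: 50.1
t: 27.75
tool_pos: [0.5082, 0.2185, 0.1542]
tool_rot: [-3.142, 0.0, 0.0]
contact_force: [-0.1, -0.6, -0.7]
opening: 0.0855
grip_force: 0.0
t: 28.15
tool_pos: [0.5099, 0.219, 0.2588]
tool_rot: [-3.14, 0.0, -0.01]
contact_force: [0.6, -0.5, 0.2]
opening: 0.0852
grip_force: 0.0
t: 28.65
tool_pos: [0.4874, 0.0558, 0.253]
tool_rot: [3.141, -0.007, -0.003]
contact_force: [0.3, -0.1, -0.2]
opening: 0.0854
grip_force: 0.0
```

View pics/end.png

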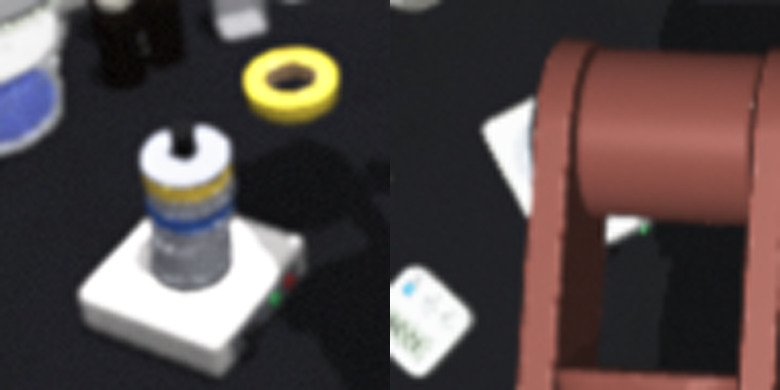

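The scene crop shows the pan, blue sieve, yellow sieve and lid stacked upright and flush, lid disc level; the gripper is clear.

```bash
python3 -m jog '[[[0,0,0],[0,0,0]],[[0,0,0],[0,0,0]],[[0,0,0],[0,0,0]]]' >/dev/null; python3 -c "
from station import job; print(job.finish_job())"
```

```text
the job is handed in; nothing more can be done
None
```

I built the stack on the shaker in the order asked: pan, blue fine sieve, yellow coarse sieve, lid. The last camera view shows it upright and flush. I handed it in at about 29 s, and the spare sieve, cup, tape, timer and look-alikes were never touched.

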